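# Set the length stop to its index clip and hold it

### The job

Set the bench's length stop: press the sprung brake lever on the sleeve down until it clicks and stays down by itself, and take the hand off it. Then squeeze the grip block so that its side lock button is pushed in, draw the arm out until its pointer stands at the scale mark shown by the tooth of the index clip (within 4 mm), and finish while holding it there with the button still squeezed in: a spring pulls the arm back if let go. Leave the wood block, tape roll and marker where they are.

Things in the scene. Friction and masses are not known exactly. Their poses are not given: they have to be found in the camera images.
- gauge: Length stop fixed to the bench: dark base plate 8 mm thick (own x -75 to 45, y -175 to 175 mm) with a grey sleeve 44 mm wide, 70 mm high (own y -165 to -40), from which a square bar slides along own +y. Origin on the bench, z up; 'own' means this frame. Latch rail 28 mm high at own x -26 to -14; beside the grip block nothing else tops 36 mm. Scale marks each 10 mm near the -x edge (robot side).
- brake_lever (a joint): Brake lever angle, rad: 0 = sprung up, brake on (its nose blocks the arm); grows as the lever goes down; hard stop 0.56. Past about 0.40 a spring plunger catches it: hand off, it stays at about 0.44. Short of that it springs back. Peak push at the pad about 5 N.
- lever_pad (a point): Middle of the top of the lever's black pad (28 mm wide, 30 long). Hinge parallel to own x at own y -50, height 66 mm; this point is 80 mm along the lever and 5 mm above its centre line: own y about -108, height 121 mm when up; own y -126, height 92 mm when caught; height 82 mm at the hard stop.
- grip_centre (a point): Where to pinch: middle of the black grip block with its steel button in, 78 mm above the bench, at own x +1, own y 25 + arm travel. Block 42 mm long (own y), top 110 mm high. Pinch along own x from above: 36 mm wide, 30 mm with the button in. Far face (own x +16) solid; the button (30 mm long, 50 mm high, centred at this height) is on the robot side, face at own x -20.
- lock_button (a joint): Lock button travel in m: 0 = out (arm locked while at home), 0.006 = fully in; it unlocks beyond about 0.0035. Spring 4.5 N rising to 7.5 N.
- stop_arm (a joint): Arm travel in m: 0 = home (start), up to 0.115 drawn out along own +y. A spring pulls it home with 2 N at home, 4 N when drawn out. It does not lock again except at home.
- pointer_tip (a point): Lower tip of the thin steel pointer that hangs from the grip block over the scale, at own x -49, own y 25 + arm travel, 10 mm above the bench.
- index_clip: Small brass clip 20 x 12 x 15 mm fixed astride the base plate's -x edge; its tooth points along own +x to the scale. Origin on the plate's top, on the tooth's centre line, at own x -73, own y 80 to 130. The pointer must end at the same own y: arm travel wanted = clip's own y minus 25 mm (55 to 105 mm).
- timber: Bystander: wooden block 45 x 90 x 22 mm lying beyond the gauge; leave it alone.
- tape: Bystander: roll of black tape, 58 mm across, 19 mm high, lying off the gauge's +y end; leave it alone.
- pen: Bystander: marker pen 127 mm long lying beyond the gauge; leave it alone.

How it is judged (in metres and radians):
On the way, in this order (a step that is already met when the one before it is completed fails the run):
1. the brake lever is caught down by its detent, with the hand off it and the arm still at home (value of joint brake_lever above 0.41 rad and contact force between brake_lever and the arm below 0.3 N and contact force between brake_lever and the fingers below 0.3 N and value of joint stop_arm below 0.01 m), for 0.2 s.
2. the lock button is squeezed in by the fingers (value of joint lock_button above 0.0035 m and contact force between lock_button and the fingers above 2 N), for 0.05 s.
At the end, for the whole second after the job is handed in: The pointer stands within 4 mm of the clip's tooth along the scale and is still (under 10 mm/s), the fingers still squeeze the lock button in (more than 3.5 mm, more than 2 N), and the brake lever is down in its detent (over 0.41 rad), untouched (all of step 2 and y of pointer_tip in the frame of index_clip between -0.004 and 0.004 m and velocity of joint stop_arm between -0.01 and 0.01 m/s and value of joint brake_lever above 0.41 rad and contact force between brake_lever and the arm below 0.3 N and contact force between brake_lever and the fingers below 0.3 N); the arm keeps its last pose, push and grip.
It fails at once if a bystander is moved more than 2 cm (distance of any of timber, tape, pen from where it was at the start of the episode above 0.02 m).
It also fails if it takes over 42 s, if anything falls off the work surface, if the arm or the gripper's body presses on something with over 40 N, if the wrist force passes 120 N, or if a joint passes its speed limit or range.

### The arm

A 6-joint arm with a two-finger parallel gripper is mounted at the origin on a cart in front of the work surface, level with it; the furniture and walls round the work are solid. World frame = base frame: x ahead of the robot, y to its left, z up, the work surface at z = 0. Lengths are in mm, angles in rad, forces in N, time in s.
With the tool pointing down it reaches from about 275 to 850 mm from the base axis. Payload 19 kg.
Tool frame: the origin (TCP) lies on the mounting face of the last link; the fingertips stand 173 mm ahead of it and the grasp point (between the pads) lies 155 mm ahead of it; z points along the fingers, y is the line along which they close (so a half turn about z gives the same grasp; the last joint's range is limited). The gripper opens to 85 mm and grips with 20 to 120 N. Pads are 22 mm wide; open, the fingers measure 114 mm over their backs; the gripper's body (76 mm by 85 mm) begins 54 mm behind the grasp point. The pads swing forward as they close: fully open they stand 13 mm farther back than shut.
Start: joints at [-1.328, 0.15, 1.437, -0, 1.554, -0.134], TCP at [211.546, -534.658, 404.667] pointing down, gripper open.
Joint ranges: [-2.8, 2.8], [-0.68, 2.1], [0.12, 2.68], [-1.39, 4.53], [0.16, 2.79], [-2.81, 2.81]. Speed limits (rad/s): [1.89, 1.89, 2.22, 3.01, 3.01, 3.01].

### API

Orientations are given as a unit quaternion [w, x, y, z].
In Python, from rig import env gives the robot as it stands.
- The arm moves only by the tool step_arm, never from a script. Its argument "series" is a list of rows, each a list of 7 numbers: the shift along the tool's x, y, z in m, then the turn, a rotation vector about the tool's x, y, z in degrees, then the opening, from -1 (shut) to 1 (fully open). A call has 1 to 20 rows; each row is the pose to reach, as a shift and turn from the pose commanded when the call began, along the tool's axes at that moment; what a row does not reach only later rows make up. A row lasts 1/10 s, in which the tool goes at most 50 mm and 8.59 degrees, less where a joint would pass 70% of its speed; a pose out of reach is approached as far as the arm can. A call with a gripper value outside its range is refused whole. The fingers move at their own pace and stop on an object; the grip force is fixed at half the most. Time passes only in rows, so rows that repeat a pose let the fingers close. It gives the time, the measured TCP pose, the force, the opening and the grip force at its end, in the units of the state.
- env.get_obs(): the state, without advancing time (a new reading comes with each control period).
- env.grab_frame(name): name is "scene" or "top"; returns the picture (480x640x3 uint8, blue, green, red); there is no depth.
- env.camera_params(name): a dict with "fx", "fy", "cx", "cy" (pixels), "eye" and "rotation" of the camera in the world. Camera axes: x right, y down, z forward; pixel columns grow to the right and rows downward; lengths in mm; the calibration is good to about 2 mm. A picture is of the moment at which its call begins. camera_params takes no time and is no camera call.
- env.hand_in(): hands the job in; it is judged then, once.
The state is a dict: "t": time; "joint_positions": joint angles; "dq": joint speeds; "effort": joint torques, N m; "tcp_pos": TCP position; "ee_rot": TCP orientation; "ft_force": force on the tool from outside, world axes, zero at the start; "moment": the same for the moment, N m; "grip_width": opening from 0.0 (shut) to 1.0 (fully open); "grip_force": force on a finger pad.
Only numpy, scipy, OpenCV 4.12 (cv2) and the standard library are available. Lean on these libraries where they do the work, as an engineer would, in place of code of your own. Each camera call takes 0.05 s, during which the arm holds its last target. There are 200 camera calls.

## Working session

There is one attempt and no reset: what is moved stays moved. The work goes in short steps, Python scripts to look and compute and a tool call to move; the robot and the scene stay as the last step left them, time stands still between calls to the robot, and variables do not carry over. Pictures are saved under pics/ and viewed, at most 10 in all, crops included, and the job is handed in when it is done.

Besides the shell and the picture viewer there is one more tool, called as name([rows], argument=value, ...), one row to a line, values as JSON. step_arm: Moves the arm, as the interface text tells. Its arguments: {"type":"object","properties":{"series":{"type":"array","items":{"type":"array","items":{"type":"number"}}}},"required":["series"]}

```bash
mkdir -p pics; ls; python3 - <<'E'
from rig import env
import cv2
for n in("top","scene"):
    cv2.imwrite(f"pics/{n}0.png",env.grab_frame(n)); print(n,env.camera_params(n))
o=env.get_obs(); print(o)
E
```

```text
pics
top {'fx': 614.5241662831943, 'fy': 614.5241662831943, 'cx': 319.1580148447477, 'cy': 234.40089048797887, 'eye': array([ 346.85091233,  141.36325462, 1145.19182494]), 'rotation': array([-0.07961764,  0.73294586, -0.67185106,  0.07118675])}
scene {'fx': 558.7769608887885, 'fy': 558.7769608887885, 'cx': 314.7099463945851, 'cy': 235.84196205862125, 'eye': array([181.58993987, 686.69671674, 829.66553249]), 'rotation': array([ 0.11983191, -0.2895575 ,  0.88564623, -0.34267699])}
{'t': 0.1, 'joint_positions': array([-1.32800806e+00,  1.50897271e-01,  1.43793588e+00, -2.06225975e-05,
        1.55378935e+00, -1.33982758e-01]), 'dq': array([ 0.00044593, -0.00178388, -0.00115368,  0.0008137 , -0.00080472,
        0.00085959]), 'effort': array([ 7.73688167e-03, -7.14373755e+01, -5.71794748e+01,  7.55785049e-05,
        7.18144482e-03, -4.84311624e-05]), 'tcp_pos': array([ 211.53308137, -534.6373492 ,  404.1732715 ]), 'ee_rot': array([-5.13598412e-04,  9.82307701e-01,  1.87273369e-01, -3.82937578e-05]), 'ft_force': array([-0.22645793,  0.51999698,  0.89138035]), 'moment': array([ 0.0428012 , -0.01509168,  0.0342557 ]), 'grip_force': 0.0, 'grip_width': 0.9992691374189725}
```

View pics/top0.png

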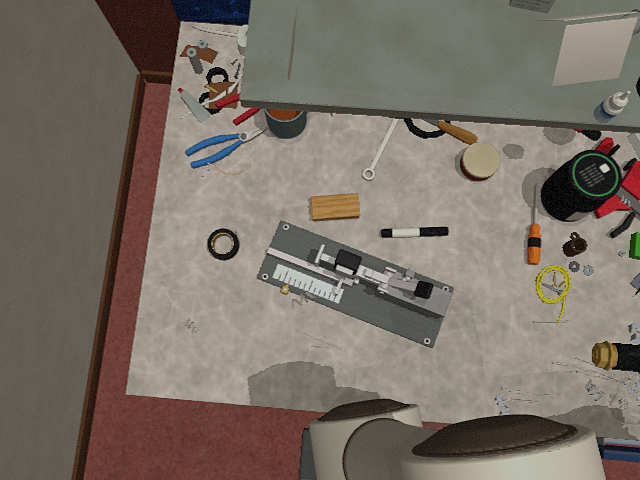

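View pics/scene0.png

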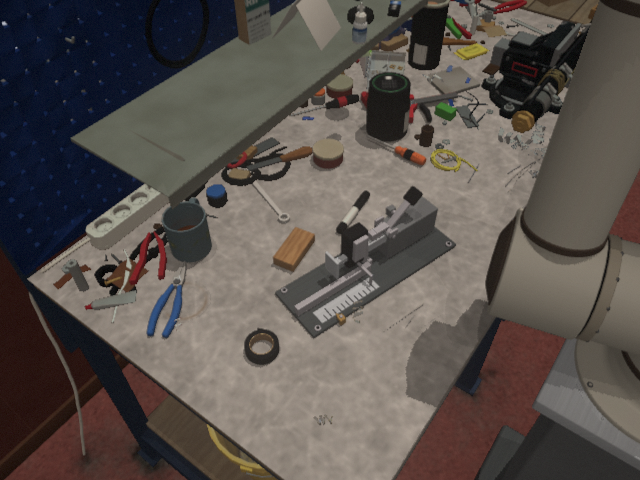

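The top view shows the gauge plate with corners near (282,221), (454,287), (433,347), (258,282). The grip block is at (348,261), the lever pad at (424,290), the clip at (285,289), the tape at (223,244), the timber at (335,206) and the pen at (413,232). In the scene view the clip is at (341,319), the pad at (412,195) and the shelf stands well beyond the gauge. I'll enlarge both views and compute a first pose from the corners.

```bash
cat > h.py <<'E'
import numpy as np,cv2
from scipy.spatial.transform import Rotation as R
from rig import env
def cam(n):
    p=env.camera_params(n); q=p['rotation']
    return p,R.from_quat([q[1],q[2],q[3],q[0]]).as_matrix()
def ray(n,u,v):
    p,M=cam(n); return p['eye'],M@np.array([(u-p['cx'])/p['fx'],(v-p['cy'])/p['fy'],1])
def onz(n,u,v,z):
    e,d=ray(n,u,v); return e+d*(z-e[2])/d[2]
def proj(n,P):
    p,M=cam(n); c=M.T@(np.array(P)-p['eye']); return np.array([p['fx']*c[0]/c[2]+p['cx'],p['fy']*c[1]/c[2]+p['cy']])
def tri(a,b):  # a,b=(name,u,v): midpoint of two rays and gap
    (e1,d1),(e2,d2)=ray(*a),ray(*b)
    s=np.linalg.lstsq(np.c_[d1,-d2],e2-e1,rcond=None)[0]
    A,B=e1+s[0]*d1,e2+s[1]*d2; return (A+B)/2,np.linalg.norm(A-B)
def fit(own,wld):  # planar pose: yaw and origin
    o,w=np.array(own)[:,:2],np.array(wld)[:,:2]
    H=(o-o.mean(0)).T@(w-w.mean(0)); th=np.arctan2(H[0,1]-H[1,0],H[0,0]+H[1,1])
    c,s=np.cos(th),np.sin(th); Rm=np.array([[c,-s],[s,c]]); t=w.mean(0)-Rm@o.mean(0)
    return th,t,np.linalg.norm(o@Rm.T+t-w,axis=1)
E
python3 - <<'E'
from h import *
own=[(-75,175),(45,175),(45,-175),(-75,-175)]
px=[(258,282),(282,221),(454,287),(433,347)]
print(fit(own,[onz('top',*p,8) for p in px]))
a=cv2.imread('pics/top0.png')[210:360,245:465]; b=cv2.imread('pics/scene0.png')[180:340,265:465]
cv2.imwrite('pics/topz.png',cv2.resize(a,None,fx=3.6,fy=3.6,interpolation=3))
cv2.imwrite('pics/scz.png',cv2.resize(b,None,fx=3.7,fy=3.7,interpolation=3))
E
```

```text
(np.float64(-0.27778854917823276), array([519.87623855,  85.57494149]), array([4.36774062, 3.30966438, 2.62768515, 3.8563573 ]))
```

View pics/topz.png

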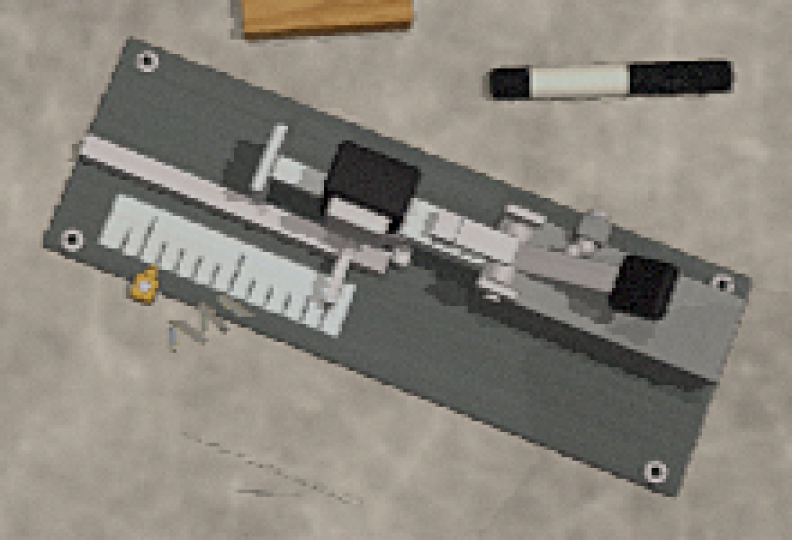

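View pics/scz.png

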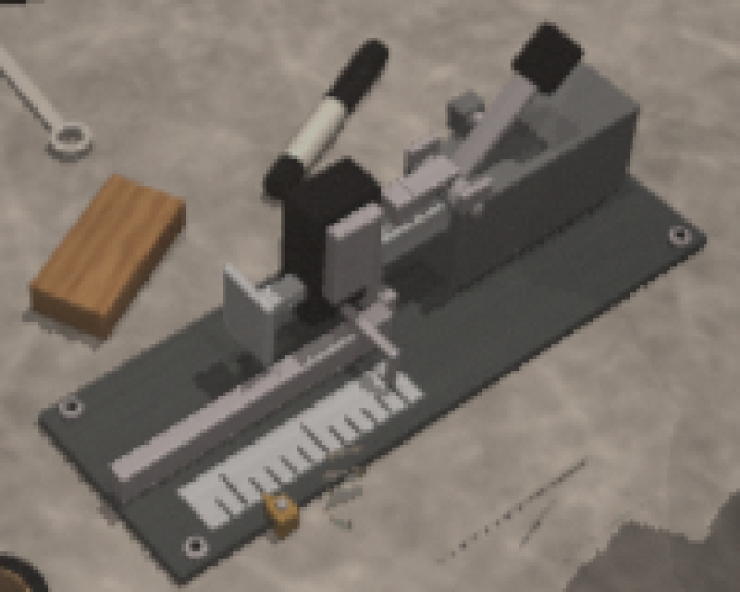

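The enlarged top view shows the plate corners at zoomed (130,38), (750,275), (675,495), (45,245). The clip is at (145,285) with its tooth at (152,268), the lever pad at (645,287) and the block top at (372,180). The scene crop shows plate corners at (40,422), (705,240), (180,582), the brass clip at (282,512), the pad at (548,60) and the pointer over the low end of the scale.

```bash
cat >> h.py <<'E'
def own2w(P,th,t):
    c,s=np.cos(th),np.sin(th); return np.r_[np.array([[c,-s],[s,c]])@np.array(P[:2])+t,P[2]]
def w2own(W,th,t):
    c,s=np.cos(th),np.sin(th); return np.r_[np.array([[c,s],[-s,c]])@(np.array(W[:2])-t),W[2]]
def blob(n,img,lo,hi,box):
    x0,y0,x1,y1=box; m=cv2.inRange(cv2.cvtColor(img[y0:y1,x0:x1],cv2.COLOR_BGR2HSV),lo,hi)
    k,l,s,c=cv2.connectedComponentsWithStats(m); i=1+np.argmax(s[1:,4]); 
    ys,xs=np.nonzero(l==i); return c[i]+[x0,y0],s[i,4],np.c_[xs+x0,ys+y0]
E
python3 - <<'E'
from h import *
T=lambda x,y:((x+.5)/3.6-.5+245,(y+.5)/3.6-.5+210)
S=lambda x,y:((x+.5)/3.7-.5+265,(y+.5)/3.7-.5+180)
own=[(45,175),(45,-175),(-75,-175),(-75,175)]
W1=[onz('top',*T(*p),8) for p in [(130,38),(750,275),(675,495),(45,245)]]
f1=fit(own,W1); print('top',f1)
W2=[onz('scene',*S(*p),8) for p in [(40,422),(707,240),(180,582)]]
f2=fit([(45,175),(-75,-175),(-75,175)],W2); print('scene',f2)
own4=own+[own[0],own[2],own[3]]
f=fit(own4,W1+W2); print('both',f); th,t=f[:2]
a=cv2.imread('pics/top0.png'); b=cv2.imread('pics/scene0.png')
ct,nt,pt=blob('top',a,(15,120,80),(35,255,255),(275,275,297,300))
cs,ns,ps=blob('scene',b,(15,120,60),(35,255,255),(328,305,355,330))
P,g=tri(('top',*ct),('scene',*cs)); print('clip',ct,nt,cs,ns,w2own(P,th,t),g)
print('clip own, each view z12',w2own(onz('top',*ct,12),*f1[:2]),w2own(onz('scene',*cs,12),*f2[:2]))
tt=T(152,266); print('tooth',w2own(onz('top',*tt,11),*f1[:2]))
P,g=tri(('top',*T(645,287)),('scene',*S(548,60))); print('pad',P,w2own(P,th,t),g)
for y in(25,): print('pointer pix pred',proj('top',own2w((-49,25,10),th,t)))
for p in [(322,298)]: print('pointer own',w2own(onz('top',*T(*p),10),*f1[:2]))
print('block top c',w2own(onz('top',*T(376,176),110),*f1[:2]))
E
```

```text
top (np.float64(-0.28755571534640445), array([522.46729241,  87.56638469]), array([1.93261299, 2.58540815, 1.73530885, 2.72109529]))
scene (np.float64(-0.28645630257680993), array([522.61437629,  89.16429925]), array([2.57975119, 1.4780083 , 2.10191298]))
both (np.float64(-0.287192388108863), array([522.51043702,  88.24880763]), array([2.52272255, 1.89725808, 1.09735979, 3.39502999, 2.67472429,
       2.31195298, 1.8062333 ]))
clip [284.93023256 288.72093023] 43 [340.38709677 317.83870968] 31 [-73.87841417 115.73025125  12.46002617] 1.2787334721339623
clip own, each view z12 [-74.53689899 116.01902573  12.        ] [-72.85040192 115.02288155  12.        ]
tooth [-64.16160097 116.4330953   11.        ]
pad [490.83325738 -19.39524399 117.85094072] [ 1.11556563e-01 -1.12208169e+02  1.17850941e+02] 1.2561547590327493
pointer pix pred [335.36821133 293.93277116]
pointer own [-47.4067339   28.87931275  10.        ]
block top c [  4.12346408  23.61509558 110.        ]
```

Both views agree: yaw is -0.287 and the origin is (522.5, 88.2). The pad triangulates to own (0,-112,118), against about (0,-108,121) given. The clip is at own y of about 115.5, so the travel wanted is about 90.5 mm. Next I'll work out the tool-frame shifts.

```bash
cat >> h.py <<'E'
TH,T0=-0.2872,np.array([522.5,88.2])
def shift(P,tip=173):   # own point for the tip -> shift in the present tool axes (m), turn about z (deg)
    o=env.get_obs(); q=o['ee_rot']; M=R.from_quat([q[1],q[2],q[3],q[0]]).as_matrix()
    W=own2w(P,TH,T0)+[0,0,tip]; 
    yaw=np.degrees(np.arctan2(M[1,1],M[0,1])-TH)
    print('t',o['t'],'tip own',w2own(o['tcp_pos']-[0,0,tip],TH,T0).round(1),'axis z',M[:,2].round(3),'F',o['ft_force'].round(1),'target tcp',W.round(1))
    print('shift',(M.T@(W-o['tcp_pos'])/1000).round(4),'turn z',round(yaw,2),'grip',o['grip_width'],o['grip_force'])
E
python3 -c "
from h import *
shift((0,-112,145))
"
```

```text
t 0.1 tip own [-121.8 -685.4  231.2] axis z [-0.     0.001 -1.   ] F [-0.2  0.5  0.9] target tcp [490.8 -19.2 318. ]
shift [ 0.4493 -0.3764  0.0866] turn z -51.96 grip 0.9992691374189725 0.0
```

step_arm([
  [0.449,-0.376,0.03,0,0,-52,-1],
  [0.449,-0.376,0.03,0,0,-52,-1],
  [0.449,-0.376,0.03,0,0,-52,-1],
  [0.449,-0.376,0.03,0,0,-52,-1],
  [0.449,-0.376,0.03,0,0,-52,-1],
  [0.449,-0.376,0.03,0,0,-52,-1],
  [0.449,-0.376,0.03,0,0,-52,-1],
  [0.449,-0.376,0.03,0,0,-52,-1],
  [0.449,-0.376,0.03,0,0,-52,-1],
  [0.449,-0.376,0.03,0,0,-52,-1],
  [0.449,-0.376,0.03,0,0,-52,-1],
  [0.449,-0.376,0.03,0,0,-52,-1],
  [0.449,-0.376,0.03,0,0,-52,-1],
  [0.449,-0.376,0.03,0,0,-52,-1],
  [0.449,-0.376,0.087,0,0,-52,-1],
  [0.449,-0.376,0.087,0,0,-52,-1],
  [0.449,-0.376,0.087,0,0,-52,-1],
  [0.449,-0.376,0.087,0,0,-52,-1],
  [0.449,-0.376,0.087,0,0,-52,-1],
])

```text
t: 2.0
tcp_pos: [491.0, -20.2, 319.5]
ee_rot: [0.001, 0.801, 0.599, 0.001]
ft_force: [0.4, 0.2, 0.1]
grip_width: -0.002
grip_force: 0.0
```

```bash
python3 -c "
from h import *
shift((0,-112,128)); shift((0,-122,84))
a=env.grab_frame('scene');b=env.grab_frame('top')
cv2.imwrite('pics/s1.png',np.hstack([cv2.resize(a[80:380,200:520],(400,375)),cv2.resize(b[120:420,240:560],(400,375))]))
"
```

```text
t 2.0 tip own [   0.5 -112.9  146.5] axis z [ 0.002 -0.    -1.   ] F [0.4 0.2 0.1] target tcp [490.8 -19.2 301. ]
shift [ 0.0009 -0.0005  0.0185] turn z 0.01 grip -0.0017749039312647847 0.0
t 2.0 tip own [   0.5 -112.9  146.5] axis z [ 0.002 -0.    -1.   ] F [0.4 0.2 0.1] target tcp [487.9 -28.8 257. ]
shift [-0.0091 -0.0006  0.0625] turn z 0.01 grip -0.0017749039312647847 0.0
```

View pics/s1.png

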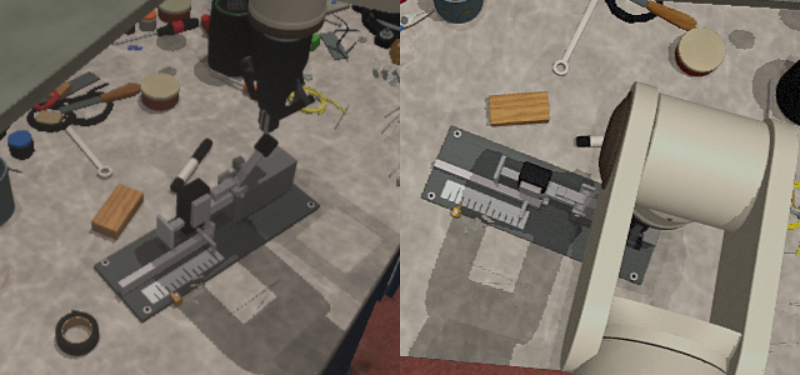

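The scene half shows the closed fingertips (at about (268,125) in the crop) standing right over the black pad (265,145). I'll press down along the arc, then lift.

step_arm([
  [0.001,0,0.015,0,0,0,-1],
  [0,0,0.025,0,0,0,-1],
  [-0.002,0,0.035,0,0,0,-1],
  [-0.004,0,0.045,0,0,0,-1],
  [-0.007,0,0.055,0,0,0,-1],
  [-0.009,0,0.062,0,0,0,-1],
  [-0.009,0,0.063,0,0,0,-1],
  [-0.009,0,0.063,0,0,0,-1],
])

```text
t: 2.9
tcp_pos: [488.3, -28.6, 254.9]
ee_rot: [0.0, 0.801, 0.599, 0.0]
ft_force: [-0.4, 0.6, 7.2]
grip_width: -0.0
grip_force: 3.9
```

```bash
python3 -c "
from h import *
shift((0,-122,84))
"
```

```text
t 2.9 tip own [   0.3 -121.7   81.9] axis z [ 0.  0. -1.] F [-0.4  0.6  7.2] target tcp [487.9 -28.8 257. ]
shift [-0.0003 -0.0003 -0.0021] turn z 0.04 grip -0.0002500248574863027 3.8831670954823494
```

Contact at 7 N with the tip at 82 mm, which is at the lever's hard stop. Now I'll lift off, then move over the grip block with the fingers open.

step_arm([
  [0,0,-0.03,0,0,0,-1],
  [0,0,-0.06,0,0,0,-1],
  [0,0,-0.06,0,0,0,-1],
  [0,0,-0.06,0,0,0,-1],
  [0,0,-0.06,0,0,0,-1],
  [0.147,0,-0.06,0,0,0,1],
  [0.147,0,-0.06,0,0,0,1],
  [0.147,0,-0.06,0,0,0,1],
  [0.147,0,-0.06,0,0,0,1],
  [0.147,0,-0.06,0,0,0,1],
  [0.147,0,-0.06,0,0,0,1],
  [0.147,0,-0.06,0,0,0,1],
  [0.147,0,-0.06,0,0,0,1],
])

```text
t: 4.2
tcp_pos: [529.6, 111.6, 314.7]
ee_rot: [-0.0, 0.801, 0.598, 0.0]
ft_force: [0.6, -0.4, -0.6]
grip_width: 0.997
grip_force: 0.0
```

```bash
python3 -c "
from h import *
shift((1,25,78),155)
a=env.grab_frame('scene')
cv2.imwrite('pics/s2.png',cv2.resize(a[100:340,240:500],(780,720))[:600])
"
```

```text
t 4.2 tip own [  0.2  24.5 159.7] axis z [ 0.  0. -1.] F [ 0.6 -0.4 -0.6] target tcp [530.5 111.9 233. ]
shift [0.0005 0.0008 0.0817] turn z -0.04 grip 0.9971464820023792 0.0
```

View pics/s2.png

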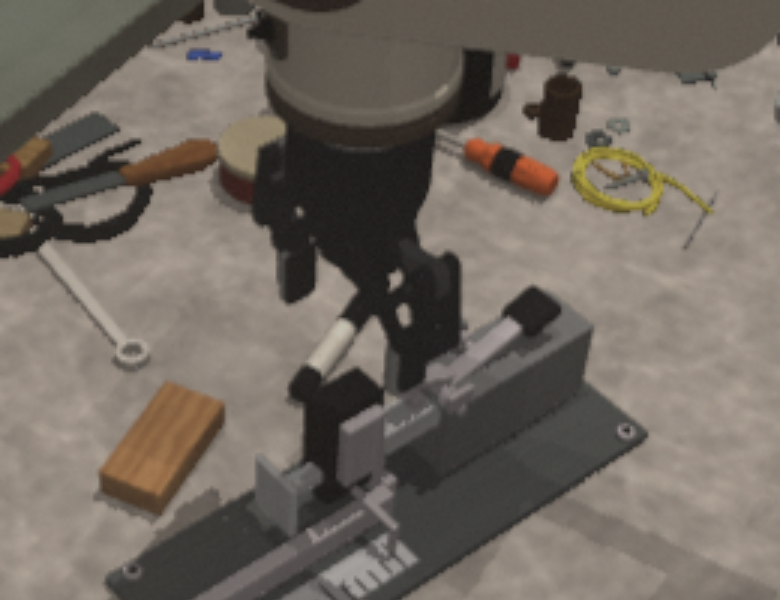

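The lever pad at (533,310) now sits low over the sleeve, so it is caught. The open fingers straddle the line of the grip block at (345,420). I'll descend and pinch.

step_arm([
  [0.001,0.001,0.03,0,0,0,1],
  [0.001,0.001,0.06,0,0,0,1],
  [0.001,0.001,0.082,0,0,0,1],
  [0.001,0.001,0.082,0,0,0,1],
  [0.001,0.001,0.082,0,0,0,1],
  [0.001,0.001,0.082,0,0,0,-1],
  [0.001,0.001,0.082,0,0,0,-1],
  [0.001,0.001,0.082,0,0,0,-1],
  [0.001,0.001,0.082,0,0,0,-1],
  [0.001,0.001,0.082,0,0,0,-1],
  [0.001,0.001,0.082,0,0,0,-1],
  [0.001,0.001,0.082,0,0,0,-1],
  [0.001,0.001,0.082,0,0,0,-1],
])

```text
t: 5.55
tcp_pos: [531.1, 113.3, 233.6]
ee_rot: [-0.0, 0.801, 0.599, 0.0]
ft_force: [0.4, 0.2, 8.8]
grip_width: 0.325
grip_force: 60.8
```

```bash
python3 -c "
from h import *
shift((1,115.5,78),155)
"
```

```text
t 5.55 tip own [ 1.1 26.5 78.6] axis z [ 0.001  0.001 -1.   ] F [0.4 0.2 8.8] target tcp [556.2 198.7 233. ]
shift [ 0.089  -0.0001  0.0006] turn z 0.01 grip 0.32533701708235363 60.80861449241638
```

Gripped at 61 N with the opening near 28 mm, so the button is in. I'll draw out most of the way and then measure.

step_arm([
  [0.006,0,0,0,0,0,-1],
  [0.014,0,0,0,0,0,-1],
  [0.022,0,0,0,0,0,-1],
  [0.03,0,0,0,0,0,-1],
  [0.038,0,0,0,0,0,-1],
  [0.046,0,0,0,0,0,-1],
  [0.054,0,0,0,0,0,-1],
  [0.062,0,0,0,0,0,-1],
  [0.07,0,0,0,0,0,-1],
  [0.078,0,0,0,0,0,-1],
  [0.085,0,0,0,0,0,-1],
  [0.088,0,0,0,0,0,-1],
  [0.088,0,0,0,0,0,-1],
  [0.088,0,0,0,0,0,-1],
])

```text
t: 6.95
tcp_pos: [556.2, 197.5, 233.6]
ee_rot: [0.0, 0.801, 0.599, 0.001]
ft_force: [5.9, -5.2, 6.7]
grip_width: 0.324
grip_force: 62.9
```

```bash
python3 -c "
from h import *
shift((1,115.5,78),155)
a=env.grab_frame('scene'); b=env.grab_frame('top'); cv2.imwrite('pics/s3f.png',a); cv2.imwrite('pics/t3f.png',b)
p=np.r_[proj('scene',own2w((-60,110,8),TH,T0))].astype(int); q=np.r_[proj('top',own2w((-60,110,8),TH,T0))].astype(int); print(p,q)
x,y=p; u,v=q
cv2.imwrite('pics/s3.png',np.hstack([cv2.resize(a[y-50:y+50,x-33:x+33],(396,600),interpolation=3),cv2.resize(b[v-50:v+50,u-33:u+33],(396,600),interpolation=3)]))
"
```

```text
t 6.95 tip own [  1.4 114.3  78.6] axis z [ 0.001  0.    -1.   ] F [ 5.9 -5.2  6.7] target tcp [556.2 198.7 233. ]
shift [ 0.0012 -0.0004  0.0006] turn z 0.01 grip 0.32367444628797787 62.88495898246765
[338 312] [290 282]
```

View pics/s3.png

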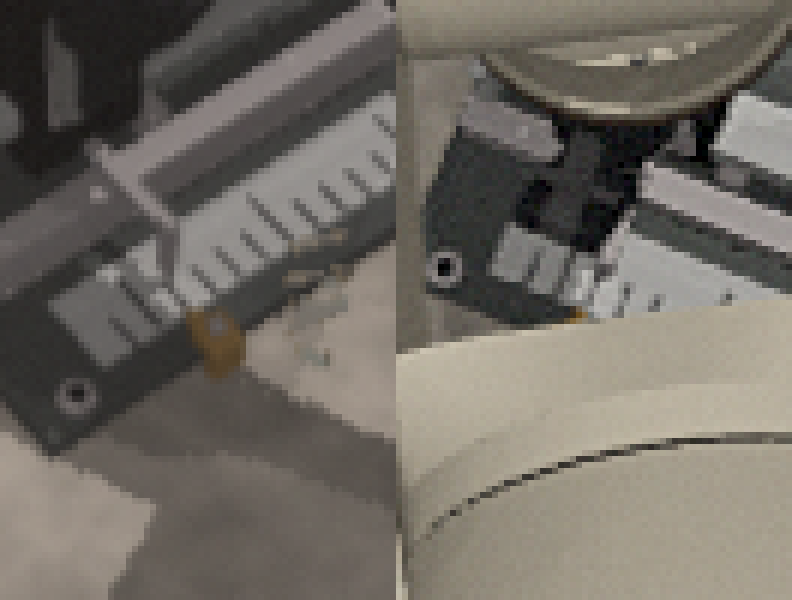

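In the left half (scene), the pointer hangs down to about (174,292) and the clip's tooth starts at about (190,313), with the body at (217,345). In the right half (top), the tooth end shows at (577,315) with the pointer tip just above it at about (588,285). I'll turn those into own y.

```bash
python3 -c "
from h import *
S=lambda x,y:(305+(x+.5)/6-.5,262+(y+.5)/6-.5); Tp=lambda x,y:(257+(x-396+.5)/6-.5,232+(y+.5)/6-.5)
for n,p,z in[('ptr',(172,285),10),('ptr',(174,297),10),('tooth',(190,313),10),('tooth',(197,312),10)]: print('scene',n,w2own(onz('scene',*S(*p),z),TH,T0).round(1))
for n,p,z in[('ptr',(588,290),10),('tooth',(577,315),10)]: print('top',n,w2own(onz('top',*Tp(*p),z),TH,T0).round(1))
a=cv2.imread('pics/scene0.png'); c,n,pt=blob('scene',a,(15,110,50),(35,255,255),(328,305,355,330))
print('clip scene own z=10, spread',np.sort([w2own(onz('scene',*p,10),TH,T0)[1] for p in pt])[[0,2,-3,-1]].round(1))
o=np.array([w2own(onz('scene',*p,10),TH,T0)[:2] for p in pt]); k=np.argsort(-o[:,0])[:5]; print('most +x', o[k].round(1))
a=cv2.imread('pics/top0.png'); c,n,pt=blob('top',a,(15,110,50),(35,255,255),(275,275,297,300))
o=np.array([w2own(onz('top',*p,10),TH,T0)[:2] for p in pt]); k=np.argsort(-o[:,0])[:5]; print('top most +x', o[k].round(1))
"
```

```text
scene ptr [-49.8 113.4  10. ]
scene ptr [-53.6 115.6  10. ]
scene tooth [-60.9 115.4  10. ]
scene tooth [-61.9 113.6  10. ]
top ptr [-56.4 115.5  10. ]
top tooth [-64.9 115.7  10. ]
clip scene own z=10, spread [107.6 108.9 121.  122.3]
most +x [[-61.  116.1]
 [-62.1 114.7]
 [-63.2 113.3]
 [-63.8 116. ]
 [-64.8 114.6]]
top most +x [[-63.9 113.6]
 [-64.6 115.4]
 [-65.3 117.1]
 [-65.6 112.9]
 [-66.3 114.7]]
```

The tooth is at own y of about 115.3 and the pointer at about 113, both from the picture and from 25 + 87.8 mm drawn. I'll add 2 mm and settle.

step_arm([
  [0.001,0,0,0,0,0,-1],
  [0.0022,0,0,0,0,0,-1],
  [0.0022,0,0,0,0,0,-1],
  [0.0022,0,0,0,0,0,-1],
  [0.0022,0,0,0,0,0,-1],
  [0.0022,0,0,0,0,0,-1],
])

```text
t: 7.65
tcp_pos: [556.8, 199.4, 233.6]
ee_rot: [0.0, 0.801, 0.599, 0.001]
ft_force: [4.7, -5.0, 6.4]
grip_width: 0.324
grip_force: 62.8
```

```bash
python3 -c "
from h import *
shift((1,115.5,78),155)
a=env.grab_frame('scene'); x,y=338,300
cv2.imwrite('pics/s4.png',cv2.resize(a[y-25:y+35,x-33:x+47],(800,600),interpolation=3))
x,y=390,220; cv2.imwrite('pics/s5.png',cv2.resize(a[120:360,250:490],(600,600),interpolation=3))
"
```

```text
t 7.65 tip own [  1.4 116.4  78.6] axis z [ 0.001  0.    -1.   ] F [ 4.7 -5.   6.4] target tcp [556.2 198.7 233. ]
shift [-0.0009 -0.0004  0.0006] turn z -0.01 grip 0.32425537297743623 62.83353924751282
```

View pics/s4.png

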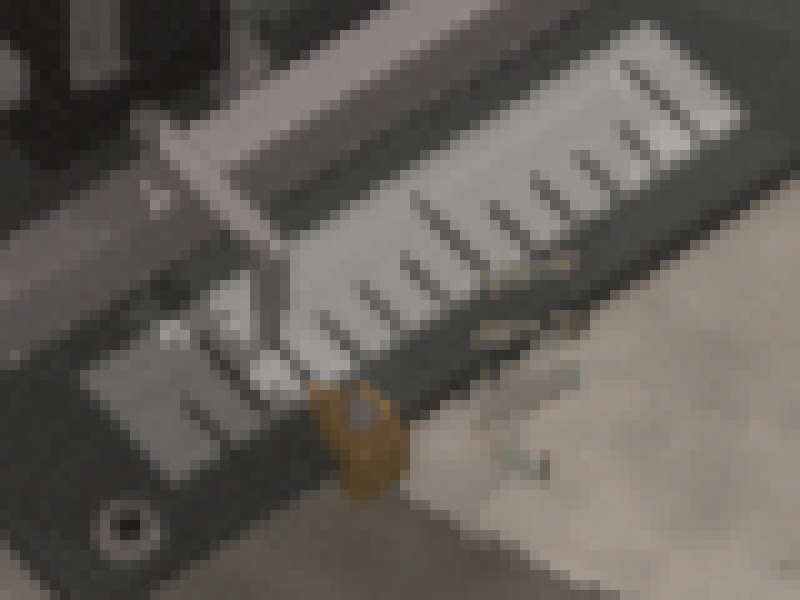

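View pics/s5.png

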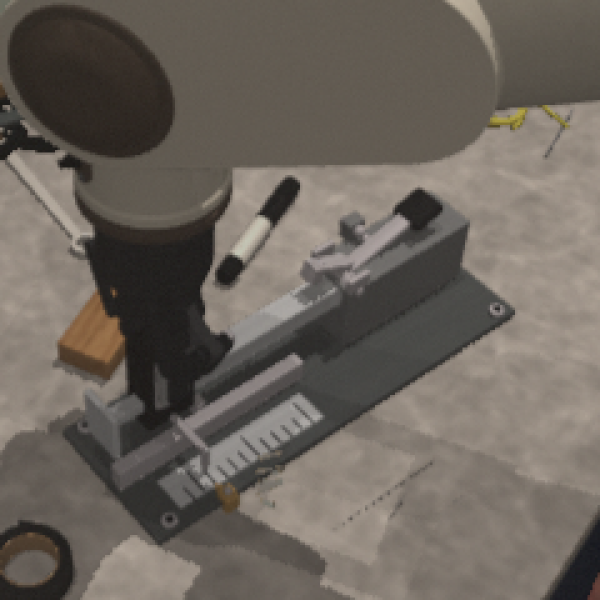

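The pointer tip (about (270,343)) stands on the second-from-end tick, the 115 mark. The long marks at 25, 75 and 125 are at (660,100), (450,230) and (240,370). That tick runs straight into the tooth (about (318,385)). The lever is still down, the grip is holding, and the tape, pen and timber are untouched, so I'm handing in.

```bash
python3 -c "
from rig import env
print(env.hand_in())
"
```

```text
the job is handed in; nothing more can be done
None
```

I pressed the brake lever down until it caught, squeezed the lock button in, drew the arm out about 90 mm so the pointer stands at the clip's mark (about 115 mm on the scale), and handed in while holding it there; no verdict came back.

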